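# Line up the bottles and hold the kiln lid

## Robot

A 6-joint arm with a two-finger parallel gripper is mounted at the origin on the work surface. World frame = base frame: x ahead of the robot, y to its left, z up, the work surface at z = 0. Lengths are in m, angles in degrees, forces in N, time in s.
With the tool pointing down it reaches from about 0.375 to 0.9 m from the base axis. Payload 3.1 kg.
Tool frame: the origin (TCP) lies at the very end of the fingers, on their centre line; the grasp point (between the pads) lies 19 mm behind it (grip_point_offset is the distance from the TCP to the grasp point, in m); y points along the fingers, x is the direction in which the jaws open and shut, and the axes are right-handed (so a half turn about y gives the same grasp; the last joint's range is limited). The gripper opens to 87 mm and grips with 3 to 60 N. Pads are 19 mm wide; open, the fingers measure 117 mm over their backs; the gripper's body (75 mm by 190 mm) begins 51 mm behind the grasp point.
Start: joints at [58.356, 30.224, 82.088, -0, 67.689, -10.227], TCP at [0.228, 0.582, 0.223] pointing down, gripper open.
Joint ranges: [-176.69, 176.69], [-43.24, 126.21], [12.49, 139.97], [-82, 262], [0, 151.66], [-163.58, 163.58]. Speed limits (degrees/s): [159.86, 159.86, 180, 180, 180, 180].

## Interface

Orientations are given as a 3x3 rotation matrix whose columns are the frame's x, y, z axes.
In Python, from rig import * gives the robot as it stands.
- The arm moves only by the tool send_rows, never from a script. Its argument "moves" is text: rows parted by semicolons, each of 5 numbers parted by spaces: the finger opening in mm, from 0 to 87, then the shift along the tool's x, y, z in mm, then the turn about the tool's y in degrees. In form: fingers dx dy dz yaw; .... A call has 1 to 20 rows; each row shifts and turns the commanded pose from where the row before left it, along the tool's axes as they then stand; what a row does not reach is not made up. A row lasts 1/12 s, in which the tool goes at most 41.7 mm and 7.16 degrees, less where a joint would pass 70% of its speed; a pose out of reach is approached as far as the arm can. A call is refused whole if a number of a shift passes 41.7 or a number of a turn 7.16, either way. A call with a gripper value outside its range is refused whole. The fingers move at their own pace and stop on an object; the grip force is fixed at half the most. Time passes only in rows, so rows that do not move let the fingers close. It gives the time, the measured TCP pose, the force and the opening at its end, in the units of the state.
- read_state(): the state, without advancing time (a new reading comes with each control period).
- capture(name): name is "scene" or "top"; returns a dict with "image" (384x512x3 uint8, blue, green, red), "z_map" (384x512 float32, m along the optical axis (not along the pixel's ray), 0 where there is no reading), "mtx" (3x3 intrinsics, pixels), "origin" and "rotation" of the camera in the world. Camera axes: x right, y up, looking along -z (the intrinsics and any distortion apply to the point x, -y, -z); pixel columns grow to the right and rows downward; lengths in m; the calibration is good to about 2 mm. A picture is of the moment at which its call begins.
- hand_in(): hands the job in, once; it reports no verdict.
Trained networks look in a picture, given as the dict that the camera call returned (one of the last four; its "shot" number tells which), for a name from the list of things; names that differ only in an ending like _2 or _b are one class to them, and where a whole thing is asked for, a point or a joint stands for the part that bears it (a point fixed in the world has none). Each returns a list of dicts, best first, with "p" (0 to 1); they miss things now and then, are a little off and sometimes report something else, mostly with a low value. They report only what shows in the picture. A call takes as long as a camera call.
- search_frame(picture, name): "bbox" ([left, top, right, bottom] in pixels, round what is visible of it).
- masks_of(picture, name): "region" (384x512 bool, what is visible of it) and "bbox" ([left, top, right, bottom] in pixels, round what is visible of it).
- mark_of(picture, name): "pixel" ([row, column] in pixels: a listed point, or the origin of a listed thing).
The state is a dict: "time_s": time; "joint_positions": joint angles; "qvel": joint speeds; "tau": joint torques, N m; "position": TCP position; "tcp_rot": TCP orientation; "force": force on the tool from outside, world axes, zero at the start; "moment": the same for the moment, N m; "opening": opening from 0.0 (shut) to 1.0 (fully open).
Only numpy, scipy, OpenCV 4.12 (cv2) and the standard library are available. Lean on these libraries where they do the work, as an engineer would, in place of code of your own. Each camera call takes 0.05 s, during which the arm holds its last target. There are 200 camera calls.

## Task

Get the batch ready for annealing: set the amber and the green perfume bottle upright on the two empty round marks of the loading shelf, one on each, to finish the row of four. Then lift the kiln's sprung lid by its wooden bar until the orange pointer is past the red balance mark, ease it back and hold it still just below balance, with the pointer in the green band; finish while still holding the bar, as your colleague loads. Do not knock a bottle over, let the lid drop shut, or disturb anything else on the bench.

Things in the scene. Friction and masses are not known exactly. Their poses are not given: they have to be found in the camera images.
- amber_mid (a point): Amber glass perfume bottle, 74 mm tall: straight round body 38 mm across from its foot up to 48 mm, then a narrow neck with a 24 mm lip; about 90 g. This point is on its axis half-way up, 37 mm above its foot; z is up the axis. Starts standing on the bench between kiln and shelf; may be nearer or farther than the green one.
- green_mid (a point): Green glass perfume bottle, 74 mm tall: straight round body 38 mm across from its foot up to 48 mm, then a narrow neck with a 24 mm lip; about 90 g. This point is on its axis half-way up, 37 mm above its foot; z is up the axis. Starts standing on the bench between kiln and shelf.
- rowa_mid (a point): Purple glass perfume bottle, 74 mm tall: straight round body 38 mm across from its foot up to 48 mm, then a narrow neck with a 24 mm lip; about 90 g. This point is on its axis half-way up, 37 mm above its foot; z is up the axis. Already stands on mark 0 of the shelf; stays there.
- rowb_mid (a point): Blue glass perfume bottle, 74 mm tall: straight round body 38 mm across from its foot up to 48 mm, then a narrow neck with a 24 mm lip; about 90 g. This point is on its axis half-way up, 37 mm above its foot; z is up the axis. Already stands on mark 1 of the shelf; stays there.
- shelf: Fixed low loading shelf, pale board 300 x 100 mm whose top is 40 mm above the bench, to the robot's left. Origin on the bench under its middle; its x axis runs along the row of marks (roughly away from the robot), z up.
- mark0 (a point): Centre of round mark 0 (white disc with blue ring, 52 mm across) on the shelf's top surface; marks are 65 mm apart along the shelf's x, number 0 nearest the robot. Occupied.
- mark1 (a point): Centre of round mark 1 (white disc with blue ring, 52 mm across) on the shelf's top surface; marks are 65 mm apart along the shelf's x, number 0 nearest the robot. Occupied.
- mark2 (a point): Centre of round mark 2 (white disc with blue ring, 52 mm across) on the shelf's top surface; marks are 65 mm apart along the shelf's x, number 0 nearest the robot. Empty at the start.
- mark3 (a point): Centre of round mark 3 (white disc with blue ring, 52 mm across) on the shelf's top surface; marks are 65 mm apart along the shelf's x, number 0 nearest the robot. Empty at the start.
- kiln: Fixed steel-clad brick box 200 (x) x 220 (y) x 110 mm tall, at the robot's right. Origin on the bench under its middle; x points to its hinge side, away from the robot. At its left (+y) a quadrant of blocks about the hinge rises to 235 mm: white, green 0.58 to 0.78 rad of lid angle, red balance mark 0.80, white; the lid's orange pointer sweeps it.
- lid (a joint): Lid angle in rad: 0 shut (level), grows as its front edge rises, stop at 1.25. The 30 mm thick steel lid (1.8 kg) is hinged on the kiln's far top edge and sprung by a damped strut: below 0.80 it sinks shut by itself, above 0.80 it rises by itself. Lifting at the bar takes about 1.6 N at first, falling to nothing at 0.80.
- lid_bar (a point): Centre of the lid's lift bar: dark round wooden bar 12 mm across, level, parallel to kiln y, 124 mm clear between end brackets, 65 mm in front of the lid's front edge, free space above, below and on both sides. 265 mm from the hinge axis; 127 mm above the bench when shut. z is normal to the lid, x points from bar to hinge, y along the bar.
- lid_hinge (a point): Point on the lid's hinge axis, mid-width, 127 mm above the bench, 100 mm behind the kiln's middle. At lid angle a the bar is at 265 mm * cos(a) in front of (kiln -x) and 265 mm * sin(a) above this point.
- torch: Brass bench torch on a dark tripod, about 200 mm tall, at the back of the bench. Loose bystander; leave alone. Origin under its middle.
- firebrick: Firebrick 200 x 60 x 30 mm lying flat. Loose bystander; leave alone. Origin under its middle.
- marver: Black graphite bar 30 x 140 x 18 mm lying in front of the robot. Loose bystander; leave alone. Origin under its middle.
- matchbox: Yellow box 52 x 36 x 15 mm. Loose bystander; leave alone. Origin under its middle.
- jar: Tan closed jar, 64 mm across, 90 mm tall. Loose bystander; leave alone. Origin under its middle.
- bowl: Copper bowl, 110 mm across, 40 mm tall. Loose bystander; leave alone. Origin under its middle.
- spatula: Spatula lying on the bench right of the kiln. Loose bystander; leave alone.

How it is judged:
By the outcome, as a careful person would: the job done as asked, in the order asked, and still so for the second after the job is handed in, while the arm keeps its last pose, push and grip.
It also fails if it takes over 72 s, if anything falls off the work surface, if the arm or the gripper's body presses on something with over 40 N, if the wrist force passes 120 N, or if a joint passes its speed limit or range.

## Working session

There is one attempt and no reset: what is moved stays moved. The work goes in short steps, Python scripts to look and compute and a tool call to move; the robot and the scene stay as the last step left them, time stands still between calls to the robot, and variables do not carry over. Pictures are saved under pics/ and viewed, about 8 in all and at most 12, crops included, and the job is handed in when it is done.

Besides the shell and the picture viewer there is one more tool, called after "Emit:" in YAML: its name, and indented under it one key for each argument. send_rows: Moves the arm, as the interface text tells. Its arguments: {"type":"object","properties":{"moves":{"type":"string"}},"required":["moves"]}

```bash
mkdir -p pics; ls; cat > h.py <<'E'
from rig import *
import numpy as np, cv2
def ray(c,px):
    r,cl=px; K=np.array(c["mtx"]); d=np.linalg.solve(K,[cl,r,1.0]); d=np.array([d[0],-d[1],-d[2]])
    return np.array(c["origin"]),np.array(c["rotation"])@d   # d scaled to depth 1
def plane(c,px,z):
    o,d=ray(c,px); return o+d*(z-o[2])/d[2]
def tri(c1,p1,c2,p2):
    o1,d1=ray(c1,p1);o2,d2=ray(c2,p2)
    t=np.linalg.lstsq(np.c_[d1,-d2],o2-o1,rcond=None)[0]
    a=o1+t[0]*d1;b=o2+t[1]*d2
    return (a+b)/2,np.linalg.norm(a-b)
E
python3 - <<'E'
from h import *
np.set_printoptions(precision=4,suppress=True)
s=read_state(); print(s)
C={n:capture(n) for n in("scene","top")}
for n,c in C.items(): cv2.imwrite(f"pics/{n}0.png",c["image"]); print(n,c["origin"],np.array(c["rotation"]).tolist(),c["mtx"])
for nm in "amber_mid green_mid rowa_mid rowb_mid mark0 mark1 mark2 mark3 lid_bar lid_hinge kiln shelf torch jar bowl firebrick marver matchbox".split():
    m={n:mark_of(c,nm) for n,c in C.items()}
    print(nm,[(n,[ (np.round(q["pixel"]),round(q["p"],2)) for q in v[:2]]) for n,v in m.items()], end=' ')
    if m["scene"] and m["top"]:
        print(tri(C["scene"],m["scene"][0]["pixel"],C["top"],m["top"][0]["pixel"]))
    else: print()
E
```

```text
pics
{'time_s': 0.0, 'joint_positions': array([ 58.3573,  30.2775,  82.1571,   0.    ,  67.6891, -10.2277]), 'qvel': array([-0.0554, -0.046 , -0.0288,  0.002 , -0.0818,  0.0326]), 'tau': array([ -0.0001, -44.0041, -17.6593,   0.0632,   0.0583,  -0.0002]), 'position': array([0.2278, 0.5812, 0.2216]), 'tcp_rot': array([[ 0.3651, -0.0011, -0.931 ],
       [ 0.931 , -0.0018,  0.3651],
       [-0.0021, -1.    ,  0.0004]]), 'force': array([-0.0708, -0.1317, -0.6216]), 'moment': array([-0.0032,  0.0252, -0.0065]), 'opening': 1.0008938895998785}
scene [1.6325 0.616  1.0432] [[-0.5015304751591082, -0.5259563718731729, 0.6869039797327481], [0.8648859793680086, -0.32405101719490487, 0.38335777147149125], [0.02096247073509494, 0.7863592265249745, 0.6174137524219266]] [[485.4787   0.     250.8603]
 [  0.     485.4787 201.176 ]
 [  0.       0.       1.    ]]
top [0.4733 0.0181 1.6577] [[-0.025593809225626714, 0.9962364542151125, -0.08281234341704473], [-0.9996417995024043, -0.026153485453056236, -0.005680482924187446], [-0.007824935585513202, 0.0826372947981546, 0.9965489691387602]] [[448.2676   0
[... 2816 characters left out ...]
wl [('scene', [(array([294., 364.]), 0.93)]), ('top', [(array([182., 144.]), 0.86), (array([226., 399.]), 0.25)])] (array([ 0.6662,  0.4521, -0.0038]), np.float64(0.0009647098081441938))
firebrick [('scene', [(array([259., 425.]), 0.97)]), ('top', [(array([243., 112.]), 0.96)])] (array([0.4409, 0.566 , 0.0013]), np.float64(0.00012256046999859236))
marver [('scene', [(array([183., 260.]), 0.72)]), ('top', [(array([256., 285.]), 0.75), (array([209., 206.]), 0.34)])] (array([ 0.3757, -0.0595,  0.0106]), np.float64(0.018209294982698975))
matchbox [('scene', [(array([205., 320.]), 0.61)]), ('top', [(array([249., 345.]), 0.47)])] (array([ 0.3542, -0.0582, -0.0053]), np.float64(0.4609887147269709))
```

```bash
python3 - <<'E'
import cv2,numpy as np
a=cv2.imread("pics/scene0.png")[100:320,120:420];b=cv2.imread("pics/top0.png")[110:310,100:400]
cv2.imwrite("pics/a0.png",cv2.resize(a,None,fx=2.6,fy=2.6,interpolation=cv2.INTER_CUBIC))
cv2.imwrite("pics/b0.png",cv2.resize(b,None,fx=2.6,fy=2.6,interpolation=cv2.INTER_CUBIC))
E
```

```text
(no output)
```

View pics/a0.png

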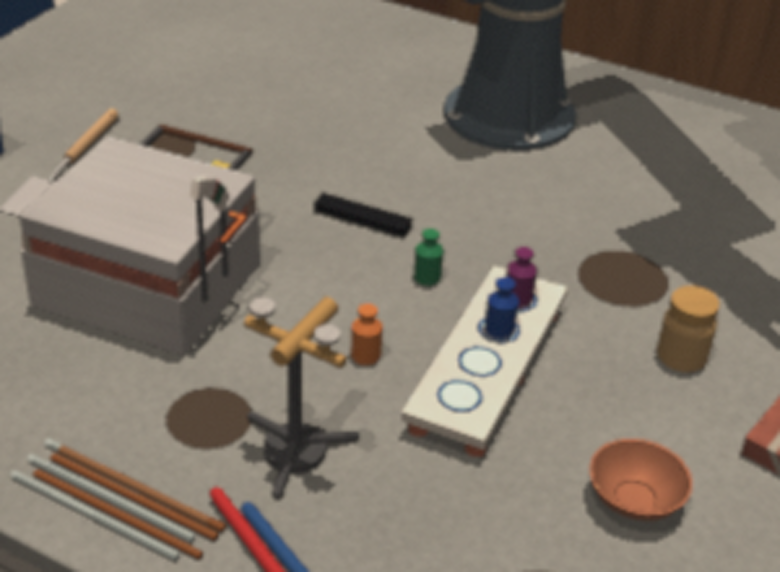

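View pics/b0.png

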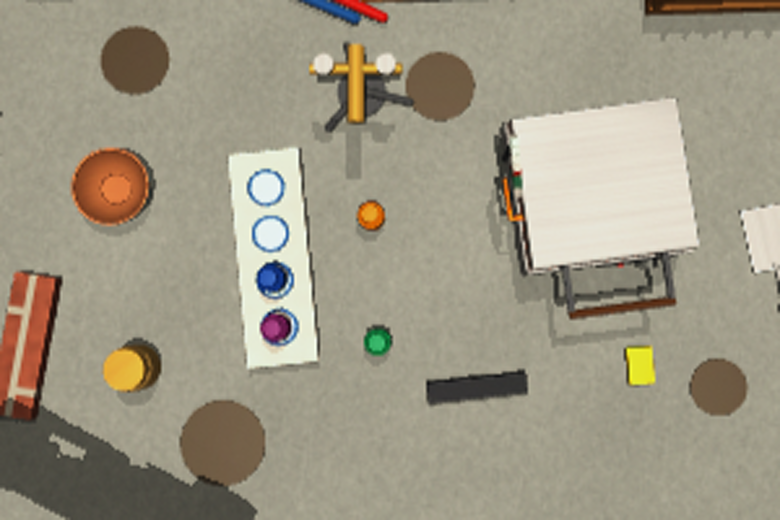

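Scene: amber at about (row 230, col 261), green (200, 285), empty marks (239, 305) and (252, 296). Top: amber (193, 243), green (241, 245), empty marks (200, 204) and (182, 202), bar centre ≈ (229, 339). The torch stands just behind the amber bottle, and the matchbox is near the bar. Next: depth measurements.

```bash
cat >> h.py <<'E'
def cloud(c):
    K=np.array(c["mtx"]);v,u=np.mgrid[:384,:512];Z=c["z_map"]
    d=np.stack([(u-K[0,2])/K[0,0],-(v-K[1,2])/K[1,1],-np.ones_like(Z)],-1)*Z[...,None]
    return d@np.array(c["rotation"]).T+np.array(c["origin"])
def rough(c,p):
    return np.nan
E
python3 - <<'E'
from h import *
np.set_printoptions(precision=4,suppress=True)
C={n:capture(n) for n in("scene","top")}
P={n:cloud(c) for n,c in C.items()}
px={"amber":((230,261),(193,243)),"green":((200,285),(241,245)),"purple":((207,320),(236,206)),"blue":((220,313),(217,205))}
for k,(ps,pt) in px.items():
    for n,p in(("scene",ps),("top",pt)):
        Q=P[n][p[0]-18:p[0]+18,p[1]-12:p[1]+12].reshape(-1,3)
        base=0.04 if k in("purple","blue") else 0
        h=Q[:,2]-base
        T=Q[(h>.05)&(h<.09)]; B=Q[(h>.012)&(h<.046)]; c0=np.median(T,0); T=T[np.linalg.norm(T[:,:2]-c0[:2],axis=1)<.03]
        print(k,n,"lip n",len(T),"mean",T.mean(0),"zmax",T[:,2].max(),"mid",(T.min(0)+T.max(0))/2)
        if n=="scene":
            B=B[np.linalg.norm(B[:,:2]-T.mean(0)[:2],axis=1)<.04]
            from scipy.optimize import least_squares
            r=least_squares(lambda q:np.hypot(*(B[:,:2]-q).T)-.019,T.mean(0)[:2],loss="soft_l1",f_scale=.002)
            print("   body fit",r.x,len(B))
# marks
M={"scene":[(239,305),(252,296)],"top":[(200,204),(182,202)]}
for n in C:
    for p in M[n]:
        w=9; im=C[n]["image"].astype(int); sub=im[p[0]-w:p[0]+w+1,p[1]-w-3:p[1]+w+4]
        m=((sub[...,0]-sub[...,2])>25).astype(np.uint8)
        v,u=np.nonzero(m); pt=cv2.convexHull(np.c_[u,v].astype(np.float32)) 
        (eu,ev),ax,an=cv2.fitEllipse(pt); q=(p[0]-w+ev,p[1]-w-3+eu)
        print("mark",n,q,ax,plane(C[n],q,.04),"depth z",np.median(P[n][p[0]-2:p[0]+3,p[1]-2:p[1]+3].reshape(-1,3),0))
# shelf top cloud
Q=P["top"].reshape(-1,3); s=Q[(abs(Q[:,2]-.04)<.006)&(Q[:,0]>.35)&(Q[:,0]<.75)&(Q[:,1]>.12)&(Q[:,1]<.32)]
print("shelf",len(s),s[:,2].mean(),cv2.minAreaRect(s[:,:2].astype(np.float32)))
# bar
im=C["top"]["image"].astype(int); 
for n in C:
    Q=P[n]; hsv=cv2.cvtColor(C[n]["image"],cv2.COLOR_BGR2HSV)
    m=(abs(Q[...,2]-.127)<.02)&(Q[...,0]>.30)&(Q[...,0]<.56)&(Q[...,1]<-.08)&(Q[...,1]>-.4)
    q=Q[m]; 
    for lo,hi in((.3,.44),(.44,.46),(.46,.5),(.5,.56)):
        t=q[(q[:,0]>lo)&(q[:,0]<hi)]
        if len(t):print(n,lo,len(t),t.mean(0),t.min(0),t.max(0))
    mm=masks_of(C[n],"lid_bar"); print([(x["bbox"],round(x["p"],2)) for x in mm[:2]])
E
```

```text
amber scene lip n 79 mean [0.6175 0.0861 0.0629] zmax 0.07873271943537563 mid [0.6161 0.0855 0.0644]
   body fit [0.6127 0.0835] 101
amber top lip n 59 mean [0.6115 0.0829 0.0643] zmax 0.07921774631647538 mid [0.6112 0.0846 0.0646]
green scene lip n 64 mean [0.4422 0.0808 0.0631] zmax 0.07565796090806065 mid [0.4407 0.0796 0.0628]
   body fit [0.4369 0.0784] 91
green top lip n 59 mean [0.4373 0.0771 0.0635] zmax 0.07848903352483272 mid [0.4374 0.0778 0.0643]
purple scene lip n 77 mean [0.5327 0.2217 0.1028] zmax 0.11592166598132414 mid [0.5312 0.2229 0.1031]
   body fit [0.5268 0.2199] 67
purple top lip n 64 mean [0.4591 0.212  0.1046] zmax 0.11946274926175238 mid [0.4575 0.2134 0.105 ]
blue scene lip n 77 mean [0.5327 0.2217 0.1028] zmax 0.11592166598132414 mid [0.5312 0.2229 0.1031]
   body fit [0.5272 0.2197] 105
blue top lip n 58 mean [0.5267 0.2163 0.1053] zmax 0.12333478389546193 mid [0.5252 0.2177 0.1068]Traceback (most recent call last):
  File "<stdin>", line 25, in <module>
cv2.error: OpenCV(4.12.0) /io/opencv/modules/imgproc/src/shapedescr.cpp:361: error: (-201:Incorrect size of input array) There should be at least 5 points to fit the ellipse in function 'fitEllipseNoDirect'
```

```bash
python3 - <<'E'
from h import *
np.set_printoptions(precision=4,suppress=True)
C={n:capture(n) for n in("scene","top")}
P={n:cloud(c) for n,c in C.items()}
M={"scene":[(239,305),(252,296)],"top":[(200,204),(182,202)]}
for n in C:
    for p in M[n]:
        w=8; sub=C[n]["image"].astype(int)[p[0]-w:p[0]+w+1,p[1]-w-3:p[1]+w+4]
        d=(sub[...,0]-sub[...,2]); m=(d>(d.max()+d.min())/2-3).astype(np.uint8)
        k,l,st,ce=cv2.connectedComponentsWithStats(m); 
        v,u=np.nonzero(m); (eu,ev),ax,an=cv2.fitEllipse(cv2.convexHull(np.c_[u,v].astype(np.float32)))
        q=(p[0]-w+ev,p[1]-w-3+eu)
        print("mark",n,d.min(),d.max(),q,ax,plane(C[n],q,.04),"depth",np.median(P[n][p[0]-2:p[0]+3,p[1]-2:p[1]+3].reshape(-1,3),0))
Q=P["top"].reshape(-1,3); s=Q[(abs(Q[:,2]-.04)<.008)&(Q[:,0]>.38)&(Q[:,0]<.74)&(Q[:,1]>.14)&(Q[:,1]<.3)]
print("shelf",len(s),s[:,2].mean(),cv2.minAreaRect(s[:,:2].astype(np.float32)))
for n in C:
    Q=P[n]
    m=(abs(Q[...,2]-.127)<.025)&(Q[...,0]>.30)&(Q[...,0]<.50)&(Q[...,1]<-.08)&(Q[...,1]>-.4)
    q=Q[m]
    h,e=np.histogram(q[:,0],20); print(n,h,e[[0,-1]],len(q))
    x=masks_of(C[n],"lid_bar")
    for y in x[:2]:
        r=Q[y["region"]]; print(n,y["bbox"],y["p"],len(r))
    print([ (z["pixel"],z["p"]) for z in mark_of(C[n],"lid_bar")])
# brown bar pixels in top
im=C["top"]["image"]; sub=im[215:245,305:375].astype(int)
m=(sub[...,2]-sub[...,0]>25)&(sub[...,2]<150)
v,u=np.nonzero(m); R=P["top"][v+215,u+305]; ok=(R[:,2]>.10); R=R[ok]
print(len(R),R.mean(0),R.min(0),R.max(0),np.median(R[:,2])); print(cv2.fitLine(R[:,:2].astype(np.float32),cv2.DIST_HUBER,0,.01,.01).ravel())
print(v[ok].mean()+215,u[ok].mean()+305,u[ok].min()+305,u[ok].max()+305, plane(C["top"],((v[ok].mean()+215),(u[ok].min()+u[ok].max())/2+305),.127))
# lid top outline
s=P["top"].reshape(-1,3); s=s[(s[:,2]>.13)&(s[:,2]<.155)&(s[:,1]<-.08)&(s[:,1]>-.4)&(s[:,0]>.5)&(s[:,0]<.8)]
print("lid",len(s),s[:,2].mean(),cv2.minAreaRect(s[:,:2].astype(np.float32)))
E
```

```text
mark scene -33 29 (238.93049907684326, 303.7438726425171) (13.280036926269531, 26.02023696899414) [0.5932 0.2245 0.04  ] depth [0.5911 0.227  0.0396]
mark scene -33 33 (250.40921258926392, 298.06680965423584) (13.99577808380127, 21.065488815307617) [0.6478 0.2316 0.04  ] depth [0.6567 0.2291 0.0395]
mark top -22 121 (199.26775074005127, 203.56410312652588) (13.525447845458984, 14.240423202514648) [0.5911 0.223  0.04  ] depth [0.5884 0.2217 0.0403]
mark top -23 118 (181.52990341186523, 201.97761344909668) (13.41302490234375, 14.098718643188477) [0.6559 0.2278 0.04  ] depth [0.6541 0.2278 0.0402]
shelf 1991 0.0394338789441059 ((0.5575913786888123, 0.22009718418121338), (0.29980790615081787, 0.10054388642311096), 4.445428371429443)
scene [ 6  2  5  7 12  6 15 12 18  8 12  9  8  5  5  7  1  1  2  6] [0.4662 0.4983] 147
scene [128.7, 146.2, 218.1, 208.3] 0.67 2918
[([150.2, 199.6], 0.64), ([290.0, 365.5], 0.61)]
top [ 5  7  5 15  8 20 16 14 23  7 21  2 11  4  3  5  0  4  1  6] [0.4627 0.4971] 177
top [294.6, 148.1, 372.0, 234.8] 0.72 3786
top [265.3, 252.3, 301.5, 265.9] 0.29 328
[([228.4, 334.3], 0.83)]
144 [ 0.4744 -0.2437  0.1411] [ 0.4627 -0.3149  0.121 ] [0.4869 0.0181 1.6577] 0.13032660751899294
[ 0.1025 -0.9947  0.4755 -0.2592]
228.125 338.8333333333333 319 359 [ 0.4744 -0.2472  0.127 ]
lid 3789 0.1411975179034442 ((0.614267110824585, -0.22108998894691467), (0.24712885916233063, 0.24149593710899353), 6.498473167419434)
```

Estimates: amber (.612, .083), green (.437, .078), mark2 (.590, .2226), mark3 (.655, .228), bar (.475, -.2465), kiln yaw about 6°. Starting to move: yaw so that the jaws open across the row, then over to amber.

Emit:
send_rows:
  moves: "87 0 0 0 -6.45; 87 0 0 0 -6.45; 87 0 0 0 -6.45; 87 0 0 0 -6.45; 87 -18 0 -12 0; 87 -34 0 -22 0; 87 -38 0 -25 0; 87 -38 0 -25 0; 87 -38 0 -25 0; 87 -38 0 -25 0; 87 -38 0 -25 0; 87 -38 0 -25 0; 87 -38 0 -25 0; 87 -38 0 -25 0; 87 -38 0 -25 0; 87 -38 0 -25 0; 87 -38 0 -25 0; 87 -34 0 -22 0; 87 -18 0 -12 0; 87 0 0 0 0"

```text
time_s: 3.97
position: [0.5884, 0.1163, 0.2227]
tcp_rot: [[-0.071, 0.004, -0.997], [0.997, -0.002, -0.071], [-0.002, -1.0, -0.004]]
force: [0.1, 0.8, 0.9]
opening: 1.001
```

```bash
cat >> h.py <<'E'
def to(x,y,z,yaw=None):
    s=read_state();R=np.array(s["tcp_rot"]);d=R.T@(np.array([x,y,z])-s["position"])*1000
    a=np.degrees(np.arctan2(R[1,0],R[0,0]))
    print("t",s["time_s"],"pos",np.round(s["position"],4),"j",np.round(s["joint_positions"],1),"F",np.round(s["force"],1),"op mm",round(s["opening"]*87,1))
    print("  xang",round(a,2),"tool shift mm",np.round(d,1), "" if yaw is None else ("turn",round(a-yaw,2)), "tilt",np.round(R[2],4))
E
python3 -c "
from h import *
to(.6122,.0834,.017,94.4)"
```

```text
t 3.9667 pos [0.5884 0.1163 0.2227] j [  0.6  28.2  86.   -0.1  65.6 -93.5] F [0.1 0.8 0.9] op mm 87.0
  xang 94.08 tool shift mm [-34.1 205.8 -20.6] ('turn', np.float64(-0.32)) tilt [-0.0019 -1.     -0.0038]
```

Emit:
send_rows:
  moves: "87 -10 15 -6 0; 87 -14 25 -9 0; 87 -10 25 -6 0; 87 0 20 0 0; 87 0 15 0 0; 87 0 0 0 0; 87 0 0 0 0"

```text
time_s: 4.55
position: [0.6069, 0.0891, 0.1219]
tcp_rot: [[-0.077, -0.002, -0.997], [0.997, 0.0, -0.077], [0.0, -1.0, 0.002]]
force: [0.5, 1.3, 0.9]
opening: 1.002
```

```bash
python3 - <<'E'
from h import *
to(.6122,.0834,.017,94.4)
a=capture("scene")["image"][130:300,180:380];b=capture("top")["image"][140:270,150:350]
cv2.imwrite("pics/p3.png",cv2.resize(np.vstack([a,b]),None,fx=2,fy=2,interpolation=cv2.INTER_CUBIC))
E
```

```text
t 4.55 pos [0.6069 0.0891 0.1219] j [ -2.1  36.5  88.7   0.   54.9 -96.5] F [0.5 1.3 0.9] op mm 87.2
  xang 94.41 tool shift mm [ -6.1 104.9  -5.1] ('turn', np.float64(0.01)) tilt [ 5.0e-04 -1.0e+00  2.4e-03]
```

View pics/p3.png

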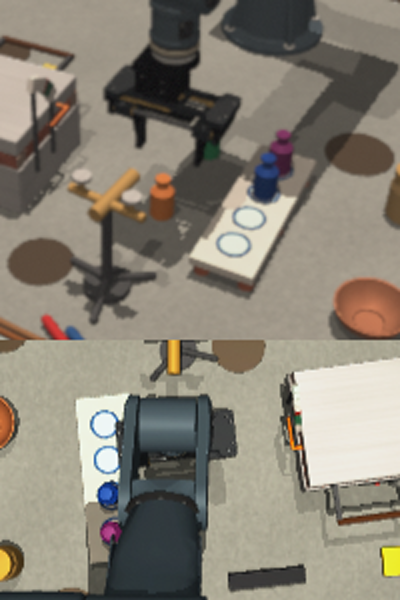

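The picture shows the gripper straddling above amber, with the fingertip midpoint near scene (206, 265). That agrees with the estimate once height is allowed for. Correcting and descending.

Emit:
send_rows:
  moves: "87 -3 5 -2.5 0; 87 -3 15 -2.5 0; 87 0 20 0 0; 87 0 20 0 0; 87 0 20 0 0; 87 0 14 0 0; 87 0 8 0 0; 87 0 0 0 0; 87 0 0 0 0; 30 0 0 0 0; 30 0 0 0 0; 30 0 0 0 0; 30 0 0 0 0; 30 0 0 0 0; 30 0 0 0 0; 30 0 0 0 0; 30 0 0 0 0"

```text
time_s: 6.07
position: [0.6133, 0.0829, 0.0206]
tcp_rot: [[-0.076, -0.0, -0.997], [0.997, -0.0, -0.076], [-0.0, -1.0, 0.0]]
force: [0.2, 0.5, 0.4]
opening: 0.482
```

```bash
python3 -c "
from h import *
to(.6548,.2277,.16,94.4)"
```

```text
t 6.0667 pos [0.6133 0.0829 0.0206] j [ -2.6  45.4  90.6  -0.   44.  -97. ] F [0.2 0.5 0.4] op mm 41.9
  xang 94.38 tool shift mm [ 141.2 -139.4  -52.4] ('turn', np.float64(-0.02)) tilt [-0. -1.  0.]
```

Emit:
send_rows:
  moves: "42 0 3 0 0; 42 0 0 0 0; 20 0 0 0 0; 20 0 0 0 0; 20 0 0 0 0; 20 0 0 0 0; 20 0 0 0 0; 20 0 0 0 0"

```text
time_s: 6.73
position: [0.6133, 0.0829, 0.0175]
tcp_rot: [[-0.076, -0.0, -0.997], [0.997, 0.0, -0.076], [0.0, -1.0, 0.0]]
force: [-0.5, 0.5, -0.8]
opening: 0.426
```

```bash
python3 -c "
from h import *
to(.6548,.2277,.16,94.4)"
```

```text
t 6.7333 pos [0.6133 0.0829 0.0175] j [ -2.6  45.7  90.6   0.   43.7 -97. ] F [-0.5  0.5 -0.8] op mm 37.1
  xang 94.38 tool shift mm [ 141.2 -142.5  -52.4] ('turn', np.float64(-0.02)) tilt [ 0.e+00 -1.e+00  1.e-04]
```

Emit:
send_rows:
  moves: "20 0 -4 0 0; 20 0 -10 0 0; 20 0 -15 0 0; 20 0 -18 0 0; 20 0 -18 0 0; 20 5 -14 -2 0; 20 12 -6 -4 0; 20 18 0 -7 0; 20 20 0 -8 0; 20 20 0 -8 0; 20 20 0 -8 0; 20 18 0 -6 0; 20 14 0 -5 0; 20 9 0 -3 0; 20 5 0 -1 0; 20 0 0 0 0; 20 0 0 0 0"

```text
time_s: 8.15
position: [0.654, 0.227, 0.1024]
tcp_rot: [[-0.077, -0.001, -0.997], [0.997, -0.001, -0.077], [-0.001, -1.0, 0.001]]
force: [0.4, -1.2, -1.3]
opening: 0.429
```

```bash
python3 -c "
from h import *
to(.6548,.2277,.0585,94.4)"
```

```text
t 8.15 pos [0.654  0.227  0.1024] j [  9.9  43.2  77.   -0.   59.9 -84.4] F [ 0.4 -1.2 -1.3] op mm 37.3
  xang 94.39 tool shift mm [ 0.6 43.9 -0.9] ('turn', np.float64(-0.01)) tilt [-6.e-04 -1.e+00  9.e-04]
```

Emit:
send_rows:
  moves: "20 0.5 8 -0.5 0; 20 0 12 0 0; 20 0 10 0 0; 20 0 6 0 0; 20 0 4 0 0; 20 0 2 0 0; 20 0 0 0 0; 20 0 0 0 0"

```text
time_s: 8.82
position: [0.6551, 0.228, 0.0606]
tcp_rot: [[-0.076, 0.0, -0.997], [0.997, 0.0, -0.076], [0.0, -1.0, -0.0]]
force: [-0.6, 0.6, -1.4]
opening: 0.426
```

```bash
python3 -c "
from h import *
to(.6548,.2277,.0585,94.4)"
```

```text
t 8.8167 pos [0.6551 0.228  0.0606] j [ 10.   46.3  78.   -0.   55.8 -84.4] F [-0.6  0.6 -1.4] op mm 37.1
  xang 94.38 tool shift mm [-0.3  2.1  0.3] ('turn', np.float64(-0.02)) tilt [ 0.e+00 -1.e+00 -3.e-04]
```

Emit:
send_rows:
  moves: "20 0 1.5 0 0; 20 0 0 0 0; 20 0 0.8 0 0; 20 0 0 0 0; 20 0 0 0 0"

```text
time_s: 9.23
position: [0.6549, 0.2281, 0.0584]
tcp_rot: [[-0.077, 0.0, -0.997], [0.997, 0.0, -0.077], [0.0, -1.0, -0.0]]
force: [0.4, 0.8, -0.8]
opening: 0.43
```

```bash
python3 -c "
from h import *
to(.6548,.2277,.0575,94.4)"
```

```text
t 9.2333 pos [0.6549 0.2281 0.0584] j [ 10.   46.4  78.   -0.   55.5 -84.4] F [ 0.4  0.8 -0.8] op mm 37.4
  xang 94.39 tool shift mm [-0.4  0.9  0.1] ('turn', np.float64(-0.01)) tilt [ 0.e+00 -1.e+00 -2.e-04]
```

Lower 0.8 mm more, open, rise.

Emit:
send_rows:
  moves: "20 0 0.8 0 0; 20 0 0 0 0; 45 0 0 0 0; 60 0 0 0 0; 70 0 0 0 0; 87 0 0 0 0; 87 0 0 0 0; 87 0 0 0 0; 87 0 0 0 0; 87 0 -8 0 0; 87 0 -16 0 0; 87 0 -20 0 0; 87 0 -25 0 0; 87 0 -25 0 0; 87 0 -16 0 0; 87 0 0 0 0"

```text
time_s: 10.57
position: [0.6579, 0.2286, 0.173]
tcp_rot: [[-0.077, 0.01, -0.997], [0.997, 0.002, -0.077], [0.001, -1.0, -0.01]]
force: [0.4, -0.4, 0.0]
opening: 1.002
```

```bash
python3 -c "
from h import *
to(.437,.0780,.0175,94.4)"
```

```text
t 10.5667 pos [0.6579 0.2286 0.173 ] j [ 10.   38.6  74.   -0.   66.9 -84.4] F [ 0.4 -0.4  0. ] op mm 87.2
  xang 94.39 tool shift mm [-133.4  153.1  233.3] ('turn', np.float64(-0.01)) tilt [ 9.0e-04 -1.0e+00 -9.7e-03]
```

Emit:
send_rows:
  moves: "87 -6 0 11 0; 87 -12 0 22 0; 87 -16 0 28 0; 87 -16 0 28 0; 87 -16 0 28 0; 87 -16 0 28 0; 87 -16 0 28 0; 87 -15 8 26 0; 87 -12 12 20 0; 87 -6 12 11 0; 87 -2 8 3 0; 87 0 0 0 0; 87 0 0 0 0"

```text
time_s: 11.65
position: [0.4324, 0.0775, 0.127]
tcp_rot: [[-0.076, -0.001, -0.997], [0.997, 0.0, -0.076], [0.0, -1.0, 0.001]]
force: [0.7, 0.8, 0.1]
opening: 1.001
```

```bash
python3 - <<'E'
from h import *
to(.437,.0780,.0175,94.4)
a=capture("scene")["image"][120:290,190:380]
cv2.imwrite("pics/p4.png",cv2.resize(a,None,fx=2.5,fy=2.5,interpolation=cv2.INTER_CUBIC))
E
```

```text
t 11.65 pos [0.4324 0.0775 0.127 ] j [ -4.5  25.8 113.4   0.   40.9 -98.8] F [0.7 0.8 0.1] op mm 87.0
  xang 94.35 tool shift mm [ 1.000e-01  1.095e+02 -4.800e+00] ('turn', np.float64(-0.05)) tilt [ 3.0e-04 -1.0e+00  1.3e-03]
```

View pics/p4.png

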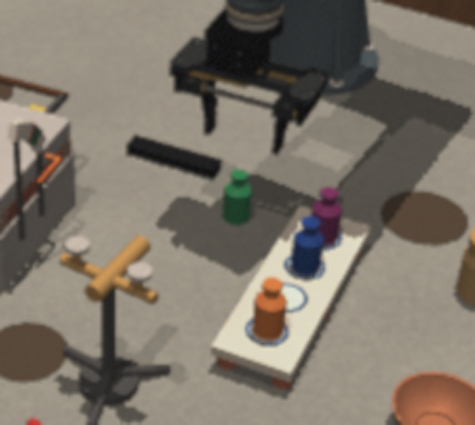

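Amber stands upright on mark 3 (crop (268, 328)) and the gripper is over green. Descend and grip.

Emit:
send_rows:
  moves: "87 0 8 -2.5 0; 87 0 15 -2 0; 87 0 20 0 0; 87 0 20 0 0; 87 0 20 0 0; 87 0 15 0 0; 87 0 8 0 0; 87 0 3 0 0; 87 0 0 0 0; 60 0 0 0 0; 20 0 0 0 0; 20 0 0 0 0; 20 0 0 0 0; 20 0 0 0 0; 20 0 0 0 0; 20 0 0 0 0; 20 0 0 0 0; 20 0 0 0 0; 20 0 0 0 0; 20 0 0 0 0"

```text
time_s: 13.37
position: [0.4372, 0.0779, 0.0185]
tcp_rot: [[-0.076, 0.0, -0.997], [0.997, -0.0, -0.076], [-0.0, -1.0, -0.0]]
force: [-0.1, -0.1, 0.9]
opening: 0.424
```

```bash
python3 -c "
from h import *
to(.5900,.2226,.15,94.4)"
```

```text
t 13.3667 pos [0.4372 0.0779 0.0185] j [ -4.4  39.5 116.4  -0.   24.1 -98.7] F [-0.1 -0.1  0.9] op mm 36.9
  xang 94.38 tool shift mm [ 132.6 -131.5 -163.4] ('turn', np.float64(-0.02)) tilt [-0.e+00 -1.e+00 -1.e-04]
```

Emit:
send_rows:
  moves: "20 0 -5 0 0; 20 0 -12 0 0; 20 0 -20 0 0; 20 0 -25 0 0; 20 0 -25 0 0; 20 0 -22 0 0; 20 0 -15 -6 0; 20 5 -8 -14 0; 20 9 0 -20 0; 20 12 0 -22 0; 20 15 0 -22 0; 20 17 0 -22 0; 20 17 0 -20 0; 20 17 0 -16 0; 20 15 0 -11 0; 20 12 0 -6 0; 20 8 0 -3 0; 20 5 0 -1 0; 20 0 0 0 0; 20 0 0 0 0"

```text
time_s: 15.03
position: [0.5886, 0.2216, 0.1503]
tcp_rot: [[-0.077, -0.001, -0.997], [0.997, -0.001, -0.077], [-0.001, -1.0, 0.001]]
force: [0.1, 0.4, -1.1]
opening: 0.422
```

```bash
python3 -c "
from h import *
to(.5900,.2226,.0585,94.4)"
```

```text
t 15.0333 pos [0.5886 0.2216 0.1503] j [ 10.5  35.4  85.2  -0.   59.5 -83.9] F [ 0.1  0.4 -1.1] op mm 36.8
  xang 94.4 tool shift mm [ 0.9 91.8 -1.6] ('turn', np.float64(0.0)) tilt [-6.0e-04 -1.0e+00  1.5e-03]
```

Emit:
send_rows:
  moves: "20 0.4 8 -0.8 0; 20 0 15 0 0; 20 0 18 0 0; 20 0 18 0 0; 20 0 14 0 0; 20 0 8 0 0; 20 0 5 0 0; 20 0 2 0 0; 20 0 0 0 0; 20 0 0 0 0; 20 0 0 0 0"

```text
time_s: 15.95
position: [0.5911, 0.2225, 0.0634]
tcp_rot: [[-0.076, 0.002, -0.997], [0.997, 0.0, -0.076], [0.0, -1.0, -0.002]]
force: [0.4, 0.6, -0.4]
opening: 0.427
```

```bash
python3 -c "
from h import *
to(.5900,.2226,.0585,94.4)"
```

```text
t 15.95 pos [0.5911 0.2225 0.0634] j [ 10.5  42.3  87.9  -0.   49.7 -83.9] F [ 0.4  0.6 -0.4] op mm 37.2
  xang 94.38 tool shift mm [0.1 4.9 1.1] ('turn', np.float64(-0.02)) tilt [ 1.0e-04 -1.0e+00 -1.9e-03]
```

Emit:
send_rows:
  moves: "20 0 2 0.6 0; 20 0 1.5 0 0; 20 0 0.5 0 0; 20 0 0 0 0; 20 0 0 0 0"

```text
time_s: 16.37
position: [0.5897, 0.2225, 0.0586]
tcp_rot: [[-0.076, -0.0, -0.997], [0.997, -0.0, -0.076], [-0.0, -1.0, 0.0]]
force: [-0.7, 0.2, 0.0]
opening: 0.425
```

```bash
python3 -c "
from h import *
to(.5900,.2226,.0585,94.4)"
```

```text
t 16.3667 pos [0.5897 0.2225 0.0586] j [ 10.5  42.7  88.1   0.   49.2 -83.9] F [-0.7  0.2  0. ] op mm 37.0
  xang 94.39 tool shift mm [ 0.1  0.1 -0.3] ('turn', np.float64(-0.01)) tilt [-0.e+00 -1.e+00  1.e-04]
```

Emit:
send_rows:
  moves: "20 0 0.3 0 0; 20 0 0 0 0; 45 0 0 0 0; 60 0 0 0 0; 70 0 0 0 0; 87 0 0 0 0; 87 0 0 0 0; 87 0 0 0 0; 87 0 0 0 0; 87 0 -8 0 0; 87 0 -16 0 0; 87 0 -20 0 0; 87 0 -25 0 0; 87 0 -30 0 0; 87 0 -30 0 0; 87 0 -25 0 0; 87 0 -15 0 0; 87 0 -5 0 0; 87 0 0 0 0"

```text
time_s: 17.95
position: [0.5906, 0.2226, 0.2343]
tcp_rot: [[-0.077, 0.004, -0.997], [0.997, 0.001, -0.077], [0.0, -1.0, -0.004]]
force: [0.3, 1.2, -1.0]
opening: 1.004
```

```bash
python3 -c "
from h import *
to(.475,-.2465,.22,6.2)"
```

```text
t 17.95 pos [0.5906 0.2226 0.2343] j [ 10.5  29.9  80.6  -0.   69.3 -83.9] F [ 0.3  1.2 -1. ] op mm 87.3
  xang 94.39 tool shift mm [-458.9   13.5  151.3] ('turn', np.float64(88.19)) tilt [ 4.e-04 -1.e+00 -4.e-03]
```

Emit:
send_rows:
  moves: "87 -5 0 10 0; 87 -15 0 20 0; 87 -25 0 24 0; 87 -32 0 24 0; 87 -35 0 24 0; 87 -35 0 22 0; 87 -35 0 16 0; 87 -35 0 10 0; 87 -35 0 1 0; 87 -35 0 0 0; 87 -35 0 0 0; 87 -35 0 0 0; 87 -35 0 0 0; 87 -32 0 0 0; 87 -22 0 0 0; 87 -10 0 0 0; 87 -2 0 0 0; 87 0 0 0 0"

```text
time_s: 19.45
position: [0.4738, -0.2443, 0.231]
tcp_rot: [[-0.076, -0.002, -0.997], [0.997, 0.002, -0.076], [0.003, -1.0, 0.002]]
force: [-0.1, 0.6, -0.3]
opening: 0.999
```

Emit:
send_rows:
  moves: "87 0 0 0 3; 87 0 0 0 7; 87 0 0 0 7; 87 0 0 0 7; 87 0 0 0 7; 87 0 0 0 7; 87 0 0 0 7; 87 0 0 0 7; 87 0 0 0 7; 87 0 0 0 7; 87 0 0 0 7; 87 0 0 0 7; 87 0 0 0 5; 87 0 0 0 3; 87 0 0 0 0; 87 0 0 0 0"

```text
time_s: 20.78
position: [0.4744, -0.2431, 0.232]
tcp_rot: [[0.993, -0.001, -0.115], [0.115, 0.001, 0.993], [-0.001, -1.0, 0.001]]
force: [0.5, 0.0, -0.2]
opening: 0.996
```

```bash
python3 - <<'E'
from h import *
to(.475,-.2465,.108,6.2)
c=capture("scene");a=c["image"][100:290,100:340]
d=capture("top");b=d["image"][140:260,160:400]
cv2.imwrite("pics/p5.png",cv2.resize(np.vstack([a,b]),None,fx=1.9,fy=1.9,interpolation=cv2.INTER_CUBIC))
E
```

```text
t 20.7833 pos [ 0.4744 -0.2431  0.232 ] j [-39.2  22.5  94.6   0.   63.  -45.8] F [ 0.5  0.  -0.2] op mm 86.6
  xang 6.58 tool shift mm [  0.4 124.   -3.6] ('turn', np.float64(0.38)) tilt [-8.0e-04 -1.0e+00  1.2e-03]
```

View pics/p5.png

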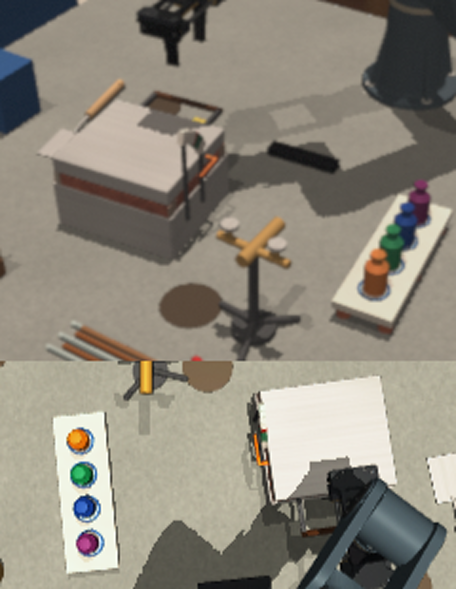

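Row of four upright (top: amber above green above blue above purple). Gripper is above the bar. I'll narrow the fingers to 50 mm to stay clear of the lid edge, and descend.

Emit:
send_rows:
  moves: "50 0 0 -2 -0.4; 50 0 8 -1.5 0; 50 0 15 0 0; 50 0 18 0 0; 50 0 20 0 0; 50 0 20 0 0; 50 0 18 0 0; 50 0 12 0 0; 50 0 8 0 0; 50 0 4 0 0; 50 0 0 0 0; 50 0 0 0 0"

```text
time_s: 21.88
position: [0.4753, -0.2489, 0.1093]
tcp_rot: [[0.993, 0.0, -0.118], [0.118, -0.0, 0.993], [0.0, -1.0, -0.0]]
force: [-0.5, 0.5, -0.3]
opening: 0.575
```

```bash
python3 - <<'E'
from h import *
to(.475,-.2465,.108,6.2)
c=capture("scene"); Q=cloud(c)
o=[round(x,1) for x in (search_frame(c,"lid_bar") or [{"bbox":[0]}])[0]["bbox"]];print(o)
a=c["image"][90:220,110:270]
cv2.imwrite("pics/p6.png",cv2.resize(a,None,fx=4,fy=4,interpolation=cv2.INTER_CUBIC))
E
```

```text
t 21.8833 pos [ 0.4753 -0.2489  0.1093] j [-39.6  33.  100.7  -0.   46.4 -46.4] F [-0.5  0.5 -0.3] op mm 50.1
  xang 6.78 tool shift mm [0.  1.3 2.4] ('turn', np.float64(0.58)) tilt [ 4.e-04 -1.e+00 -4.e-04]
[0]
```

View pics/p6.png

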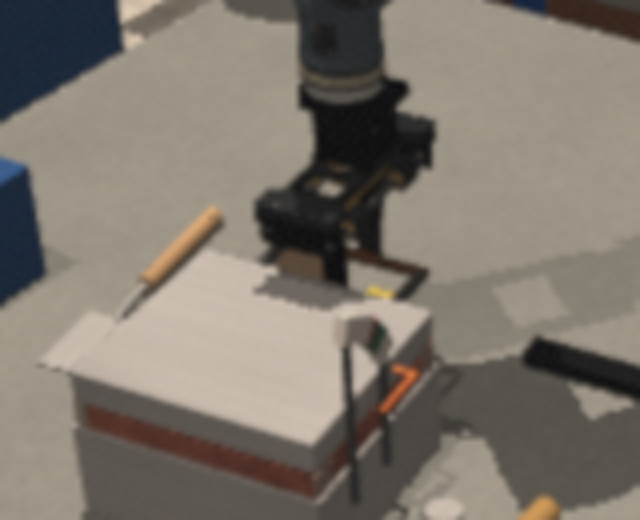

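The fingers straddle the bar, clear of the lid edge. Closing.

Emit:
send_rows:
  moves: "24 0 0 0 -0.4; 24 0 0 0 0; 24 0 0 0 0; 16 0 0 0 0; 16 0 0 0 0; 16 0 0 0 0; 13 0 0 0 0; 13 0 0 0 0"

```text
time_s: 22.65
position: [0.475, -0.2486, 0.1092]
tcp_rot: [[0.992, -0.0, -0.125], [0.125, 0.0, 0.992], [-0.0, -1.0, 0.0]]
force: [0.0, 0.3, -0.1]
opening: 0.168
```

Emit:
send_rows:
  moves: "14 0 0 0 0.8; 12 0 0 0 0; 6 0 0 0 0; 0 0 0 0 0; 0 0 0 0 0; 0 0 0 0 0; 0 0 0 0 0"

```text
time_s: 23.23
position: [0.4749, -0.2486, 0.1091]
tcp_rot: [[0.994, -0.0, -0.111], [0.111, 0.0, 0.994], [-0.0, -1.0, 0.0]]
force: [-0.6, -0.6, 1.6]
opening: 0.128
```

```bash
python3 - <<'E'
from h import *
to(.475,-.2465,.108,6.2)
print(read_state()["moment"])
for a in np.arange(.0,1.0,.05): print(round(a,2),"x",round(265*(1-np.cos(a)),1),"z",round(265*np.sin(a),1))
E
```

```text
t 23.2333 pos [ 0.4749 -0.2486  0.1091] j [-39.6  33.  100.7  -0.   46.4 -46. ] F [-0.6 -0.6  1.6] op mm 11.1
  xang 6.38 tool shift mm [0.3 1.1 2.1] ('turn', np.float64(0.18)) tilt [-2.e-04 -1.e+00  1.e-04]
[-0.1387559   0.12006133 -0.03462887]
0.0 x 0.0 z 0.0
0.05 x 0.3 z 13.2
0.1 x 1.3 z 26.5
0.15 x 3.0 z 39.6
0.2 x 5.3 z 52.6
0.25 x 8.2 z 65.6
0.3 x 11.8 z 78.3
0.35 x 16.1 z 90.9
0.4 x 20.9 z 103.2
0.45 x 26.4 z 115.3
0.5 x 32.4 z 127.0
0.55 x 39.1 z 138.5
0.6 x 46.3 z 149.6
0.65 x 54.0 z 160.4
0.7 x 62.3 z 170.7
0.75 x 71.1 z 180.6
0.8 x 80.4 z 190.1
0.85 x 90.1 z 199.1
0.9 x 100.3 z 207.6
0.95 x 110.9 z 215.6
```

Emit:
send_rows:
  moves: "0 0 -2.6 0 0; 0 0.1 -4.6 0 0; 0 0.2 -6 0 0; 0 0.4 -6.6 0 0; 0 0.6 -6.7 0 0; 0 0.8 -6.6 0 0; 0 0.9 -6.6 0 0; 0 1.1 -6.5 0 0; 0 1.2 -6.5 0 0; 0 1.4 -6.5 0 0; 0 1.5 -6.5 0 0; 0 1.7 -6.4 0 0; 0 1.9 -6.3 0 0"

```text
time_s: 24.32
position: [0.4864, -0.2473, 0.1881]
tcp_rot: [[0.994, -0.001, -0.111], [0.111, -0.0, 0.994], [-0.001, -1.0, 0.0]]
force: [-2.9, -2.3, -1.8]
opening: 0.124
```

```bash
cat >> h.py <<'E'
def lid():
    s=read_state();p=np.array(s["position"]);k=np.array([np.cos(np.radians(6.2)),np.sin(np.radians(6.2))])
    dx=(p[:2]-[.4749,-.2486])@k*1000;dz=(p[2]-.1091)*1000
    print("t",s["time_s"],"dx dz",round(dx,1),round(dz,1),"angle",round(np.arctan2(dz,265-dx),3),"r",round(np.hypot(dz,265-dx),1),"F",np.round(s["force"],1),"M",np.round(s["moment"],2),"op",round(s["opening"]*87,1))
E
python3 -c "
from h import *
lid()"
```

```text
t 24.3167 dx dz 11.6 79.0 angle 0.302 r 265.4 F [-2.9 -2.3 -1.8] M [-0.49  0.66 -0.02] op 10.8
```

Emit:
send_rows:
  moves: "0 2 -6.3 0 0; 0 2.2 -6.3 0 0; 0 2.4 -6.2 0 0; 0 2.4 -6.1 0 0; 0 2.7 -6.1 0 0; 0 2.8 -6 0 0; 0 3 -5.9 0 0; 0 3 -5.8 0 0; 0 3.3 -5.8 0 0; 0 3.4 -5.7 0 0; 0 3.5 -5.6 0 0; 0 3.7 -5.5 0 0"

```text
time_s: 25.32
position: [0.5195, -0.2437, 0.2597]
tcp_rot: [[0.994, -0.004, -0.112], [0.112, -0.001, 0.994], [-0.004, -1.0, -0.0]]
force: [-7.0, -3.7, 1.0]
opening: 0.13
```

```bash
python3 -c "
from h import *
lid()
c=capture('scene');cv2.imwrite('pics/p7.png',cv2.resize(c['image'][70:220,110:270],None,fx=4,fy=4,interpolation=cv2.INTER_CUBIC))"
```

```text
t 25.3167 dx dz 44.9 150.6 angle 0.6 r 266.8 F [-7.  -3.7  1. ] M [-0.66  1.39 -0.02] op 11.3
```

View pics/p7.png

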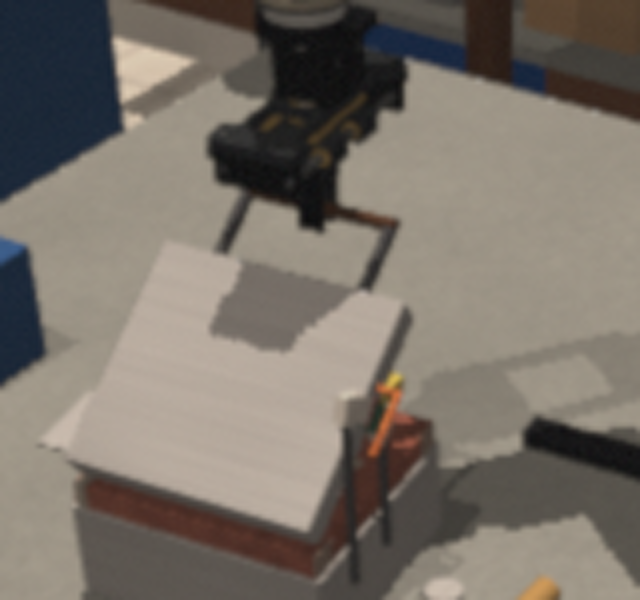

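Emit:
send_rows:
  moves: "0 4 -5.4 0 0; 0 4.2 -5.4 0 0; 0 4.3 -5.2 0 0; 0 4.4 -5.1 0 0; 0 4.5 -5 0 0; 0 4.5 -4.9 0 0; 0 4.6 -4.8 0 0; 0 4.7 -4.7 0 0; 0 4.8 -4.6 0 0; 0 4.9 -4.4 0 0; 0 4 -3.4 0 0; 0 3 -2.4 0 0; 0 1.5 -1.2 0 0; 0 0 0 0 0; 0 0 0 0 0"

```text
time_s: 26.62
position: [0.5724, -0.2381, 0.3189]
tcp_rot: [[0.994, -0.002, -0.111], [0.111, -0.003, 0.994], [-0.003, -1.0, -0.003]]
force: [-10.6, -3.0, 11.3]
opening: 0.127
```

```bash
python3 -c "
from h import *
lid()
c=capture('scene');cv2.imwrite('pics/p8.png',cv2.resize(c['image'][120:200,170:250],None,fx=7,fy=7,interpolation=cv2.INTER_CUBIC))"
```

```text
t 26.6167 dx dz 98.0 209.8 angle 0.899 r 268.2 F [-10.6  -3.   11.3] M [-0.4   1.93 -0.04] op 11.1
```

View pics/p8.png

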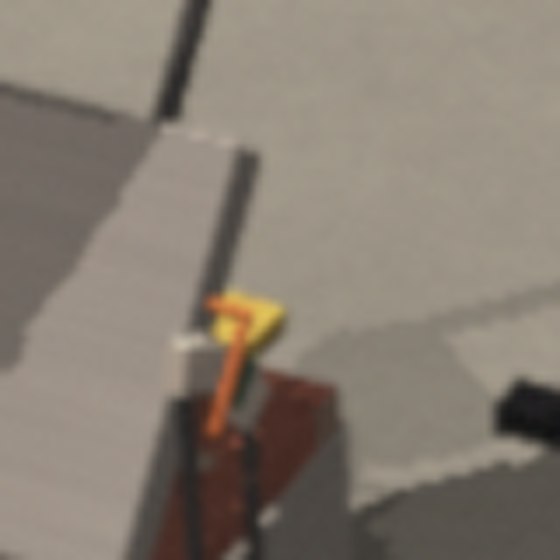

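Pointer looks well past the middle, but the quadrant is hard to read here. Checking the lid angle by fitting its plane in depth.

```bash
cat >> h.py <<'E'
def lidplane():
    for n in("scene","top"):
        c=capture(n);Q=cloud(c);m=masks_of(c,"lid")
        if not m: print(n,"none");continue
        k=np.array([np.cos(np.radians(6.2)),np.sin(np.radians(6.2))])
        im=cv2.cvtColor(c["image"],cv2.COLOR_BGR2HSV)
        q=Q[cv2.erode(m[0]["region"].astype(np.uint8),np.ones((5,5)))>0]
        u=(q[:,:2]-[.738,-.218])@k; v=(q[:,:2]-[.738,-.218])@[-k[1],k[0]]
        s=(u<-.02)&(u>-.19)&(abs(v)<.08)&(q[:,2]>.14); u,z=u[s],q[s,2]
        for _ in range(5):
            f=np.polyfit(u,z,1);e=z-np.polyval(f,u);g=abs(e)<max(.003,1.5*np.median(abs(e)));u,z=u[g],z[g]
        print(n,m[0]["p"],len(u),"lid angle",np.arctan(-f[0]).round(3),"rms",e.std().round(4))
E
python3 -c "
from h import *
lidplane();lid()"
```

```text
scene 0.65 1038 lid angle 0.882 rms 0.0017
top 0.83 396 lid angle 0.872 rms 0.0015
t 26.8667 dx dz 97.9 209.7 angle 0.898 r 268.2 F [-9.9 -1.  11.2] M [-0.41  1.84  0.05] op 11.0
```

Emit:
send_rows:
  moves: "0 -1.5 1 0 0; 0 -3 2 0 0; 0 -4.5 3.5 0 0; 0 -5 4.2 0 0; 0 -5 4.5 0 0; 0 -4.8 4.6 0 0; 0 -4.6 4.6 0 0; 0 -4 4.1 0 0; 0 -3 3 0 0; 0 -1.8 1.8 0 0; 0 -0.8 0.8 0 0; 0 0 0 0 0; 0 0 0 0 0; 0 0 0 0 0"

```text
time_s: 28.03
position: [0.536, -0.242, 0.2823]
tcp_rot: [[0.994, -0.0, -0.111], [0.111, -0.001, 0.994], [-0.0, -1.0, -0.001]]
force: [-5.7, -2.0, 5.5]
opening: 0.128
```

```bash
python3 -c "
from h import *
lid();lidplane()
c=capture('top');b=c['image'][150:260,180:400];d=capture('scene')['image'][110:230,180:260]
cv2.imwrite('pics/p9.png',np.vstack([cv2.resize(d,(400,600))[200:],cv2.resize(b,(400,200))]))
P=cloud(c)
for k,p in dict(amber=(179,202),green=(197,204),blue=(217,205),purple=(236,206)).items():
    Q=P[p[0]-9:p[0]+10,p[1]-10:p[1]+11].reshape(-1,3);T=Q[(Q[:,2]>.09)&(Q[:,2]<.13)];print(k,len(T),T.mean(0).round(4),T[:,2].max().round(3))
"
```

```text
t 28.0333 dx dz 61.5 173.2 angle 0.705 r 267.3 F [-5.7 -2.   5.5] M [-0.42  0.82  0.02] op 11.1
scene 0.62 1280 lid angle 0.694 rms 0.0017
top 0.69 806 lid angle 0.684 rms 0.0015
amber 55 [0.6513 0.228  0.1065] 0.119
green 63 [0.5866 0.2214 0.1052] 0.12
blue 64 [0.5259 0.2177 0.1034] 0.119
purple 60 [0.4596 0.2124 0.1064] 0.121
```

View pics/p9.png

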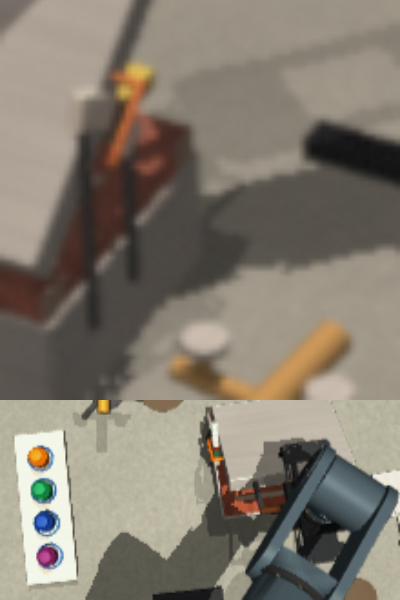

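The lid is held at 0.68–0.70 by three estimates and the four bottles are upright in a row. One still second to confirm, then hand in.

Emit:
send_rows:
  moves: "0 0 0 0 0; 0 0 0 0 0; 0 0 0 0 0; 0 0 0 0 0; 0 0 0 0 0; 0 0 0 0 0"

```text
time_s: 28.83
position: [0.5361, -0.242, 0.2824]
tcp_rot: [[0.994, -0.0, -0.111], [0.111, -0.001, 0.994], [-0.0, -1.0, -0.001]]
force: [-6.4, -1.6, 5.5]
opening: 0.126
```

```bash
python3 -c "
from h import *
lid();print(np.abs(read_state()['qvel']).max());print(hand_in())"
```

```text
t 28.8333 dx dz 61.5 173.3 angle 0.705 r 267.3 F [-6.4 -1.6  5.5] M [-0.43  0.79  0.01] op 11.0
0.07530864516298212
the job is handed in; nothing more can be done
None
```

The job is done and handed in at 28.8 s of the 72 s limit. Amber stands on mark 3 and green on mark 2, completing the upright row of four. I then lifted the lid past balance, eased it back, and the gripper is still holding the bar.

- **Bottles:** in the last top picture all four stand upright. Amber and green measure within about 4 mm of their mark centres, with lips at the same height as the other two.
- **Lid lift:** it reached about 0.87–0.90 rad, past the red mark at 0.80.
- **Lid hold:** it now reads 0.705 rad from the arm and 0.684–0.694 from depth plane fits in the two cameras, inside the 0.58–0.78 green band. The arm's reading did not change over the last half second.
- **Forces:** the highest reading I saw was about 16 N. About 8.5 N remains at the wrist, because the bar's true arc is 2–3 mm off the one I assumed.
- **Checks that fell short:**
  - The arm and camera angles disagree by about 0.02 rad.
  - The pointer was too small in the pictures to read against the coloured blocks, so "in the green band" rests on the measured angle.
  - I did not measure the loose bystanders again at the end. No picture showed any of them moved.

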